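# Aim the bench laser and fire it

## Task

With one fingertip, push the laser's red-ended tiller bar sideways until the laser points at the middle of the green detector head. Only then press the yellow button on the grey switch box all the way in and let it come back out. Nothing is to be grasped or picked up: do not take the bar between the fingers, do not touch the black laser housing, and leave the laser's base, both detectors and everything else on the bench standing where they are.

Things in the scene. Friction and masses are not known exactly. Their poses are not given: they have to be found in the camera images.
- pan_base: the laser's heavy round base, steel, 120 mm across and 32 mm high, standing loose on the bench (about 2 kg); origin at the centre of its underside, which lies on the upright axis that the laser turns about
- turntable: the grey turntable that carries laser and tiller bar together and turns about the upright axis through the base's centre; origin on that axis at bench level, x axis along the beam; it turns 1.3 rad either way from the base's own x axis to its stops; stiff enough to stay where it is left (about 0.06 N m, so some 0.5 N at the bar)
- beam (a point): point on the turning axis at the height of the beam, 62 mm above the bench; turns with the laser: its x axis is the beam, level, straight out of the laser's brass nose, its y axis level to the left of the beam, its z axis up. The tiller bar runs the other way, along its -x axis
- tiller (a point): the spot to push: middle of the aluminium tiller bar's section, 130 mm behind the turning axis, 55 mm above the bench; same axes as beam. The bar is 10 mm wide (along y) and 20 mm high (45 to 65 mm above the bench), free underneath, and sticks out from 60 mm (edge of the base) to a red upright end cylinder, 18 mm across and 43 to 73 mm above the bench, centred 160 mm behind the axis
- laser: the black finned laser housing on the turntable, 70 mm by 46 mm, its top with the fan 85 mm above the bench, brass nose to 66 mm ahead of the axis; not to be touched; origin on the turning axis at bench level, x axis along the beam
- green_head (a point): centre of the head of the green detector, on its upright axis 62 mm above the bench. The detector is a loose post: a dark round foot 60 mm across, a thin stem and an upright cylinder head 44 mm across, bright green, 42 to 86 mm above the bench. Its yaw means nothing
- orange_head (a point): the same point of the orange detector, a post of the same shape and size with an orange head; not the target
- fire (a joint): travel of the yellow push button, 0 out, 0.006 m fully in; it springs back; fully in takes about 4 N
- fire_top (a point): centre of the top of the yellow round button, 32 mm across, in its black housing on the grey switch box (90 by 75 mm, 36 mm high, fixed); pressed straight down by 6 mm
- multimeter: bystander: orange multimeter lying flat, 140 by 72 mm, 38 mm high with its dial; origin at the centre of its underside
- mouse: bystander: black computer mouse, 105 by 58 mm, 34 mm high; origin at its underside
- mug: bystander: blue mug, 76 mm across, 90 mm high; origin at its underside
- screwdriver: bystander: screwdriver lying on the bench; origin on its underside
- jar: bystander: jar with white cap, 52 mm across, 70 mm high; origin at its underside
Not all that is in view belongs to the job. Leave any pink or purple look-alike of the part that bears green_head alone.

How it is judged:
On the way, in this order (a step that is already met when the one before it is completed fails the run):
1. the laser points at the green head (beam line within 12 mm of its centre) and is still (y of green_head in the frame of beam between -0.012 and 0.012 m and x of green_head in the frame of beam above 0.05 m and angular speed of turntable below 0.03 rad/s), for 0.3 s.
2. the yellow button is pressed in with the laser on target (y of green_head in the frame of beam between -0.012 and 0.012 m and x of green_head in the frame of beam above 0.05 m and value of joint fire above 0.0045 m), for 0.05 s.
At the end, for the whole second after the job is handed in: The beam line passes within 12 mm of the green head's centre, the laser is still, the button is out again, and the base, detectors and other things stand within 15 mm of where they were (all of step 1 and value of joint fire below 0.0015 m and distance of each of pan_base, green_head, orange_head, multimeter, mouse, mug, screwdriver, jar from where it was at the start of the episode below 0.015 m); the robot touches nothing.
It fails at once if the button is pressed (3 mm or more) while the laser is not on the green head (value of joint fire above 0.003 m and not (y of green_head in the frame of beam between -0.012 and 0.012 m and x of green_head in the frame of beam above 0.05 m)).
It fails at once if the tiller bar is held between the fingers (contact force between the fingers and turntable above 0.5 N and y of the grasp point in the frame of beam between -0.005 and 0.005 m and x of the grasp point in the frame of beam between -0.175 and -0.03 m and z of the grasp point in the frame of beam below 0.015 m).
It fails at once if the laser housing is touched (contact force between any of the fingers, the arm and laser above 0.5 N).
It fails at once if the laser's base or a detector is shifted by more than 15 mm, or lifted (distance of any of pan_base, green_head, orange_head from where it was at the start of the episode above 0.015 m).
It fails at once if another thing on the bench is shifted by more than 15 mm, or lifted (distance of any of multimeter, mouse, mug, screwdriver, jar from where it was at the start of the episode above 0.015 m).
It also fails if it takes over 51 s, if anything falls off the work surface, if the arm or the gripper's body presses on something with over 40 N, if the wrist force passes 120 N, or if a joint passes its speed limit or range.

## Robot

A 7-joint arm with a two-finger parallel gripper is mounted at the origin on the work surface. World frame = base frame: x ahead of the robot, y to its left, z up, the work surface at z = 0. Lengths are in m, angles in rad, forces in N, time in s.
With the tool pointing down it reaches from about 0.425 to 0.925 m from the base axis. Payload 6.8 kg.
Tool frame: the origin (TCP) lies midway between the tips of the shut fingers; the grasp point (between the pads) lies 19 mm behind it; z points along the fingers, y is the line along which they close (so a half turn about z gives the same grasp; the last joint's range is limited). The gripper opens to 85 mm and grips with 20 to 120 N. Pads are 22 mm wide; open, the fingers measure 114 mm over their backs; the gripper's body (76 mm by 85 mm) begins 54 mm behind the grasp point. The pads swing forward as they close: fully open they stand 13 mm farther back than shut.
Start: joints at [1.198, 0.477, 0.022, 1.555, -0.011, 1.109, -0.083], TCP at [0.177, -0.651, 0.231] pointing down, gripper open.
Joint ranges: [-2.96, 2.96], [-0.34, 2.1], [-1.41, 1.46], [0.24, 2.44], [-1.37, 4.51], [0.17, 1.92], [-2.96, 2.96]. Speed limits (rad/s): [2.39, 2.39, 3.14, 3.14, 3.14, 3.14, 3.14].

## Interface

Orientations are given as a rotation vector (axis times angle).
In Python, from bench import r gives the robot as it stands. The module is installed in compiled form; this text tells all that it offers.
- The arm moves only by the tool apply_moves, never from a script. Its argument "rows" is a list of rows, each a list of 6 numbers: the shift along the tool's x, y, z scaled (see below), then the turn, a rotation vector about the tool's x, y, z scaled (see below). A call has 1 to 5 rows; each row is the pose to reach, as a shift and turn from the pose commanded when the call began, along the tool's axes at that moment; what a row does not reach only later rows make up. The controller multiplies each number of a shift by 0.25 m and each number of a turn by 90 degrees. A row lasts 1/8 s, in which the tool goes at most 62.5 mm and 10.7 degrees, less where a joint would pass 70% of its speed; a pose out of reach is approached as far as the arm can. A call with a number of a shift or a turn outside -1 to 1 is refused whole. A call with a gripper value outside its range is refused whole. "claw" is the opening, from 0 (shut) to 1 (fully open), set as the call begins (left out, the last holds). The fingers move at their own pace and stop on an object; "newtons" is the grip in N (left out, the last holds). Time passes only in rows, so rows that repeat a pose let the fingers close. It gives the time, the measured TCP pose, the force, the opening and the grip force at its end, in the units of the state.
- r.get_obs(): the state, without advancing time (a new reading comes with each control period).
- r.grab_frame(name): name is "scene" or "top" or "wrist"; returns a dict with "pixels" (400x640x3 uint8, red, green, blue), "intrinsics" (3x3 intrinsics, pixels), "eye" and "attitude" of the camera in the world. Camera axes: x right, y up, looking along -z (the intrinsics and any distortion apply to the point x, -y, -z); pixel columns grow to the right and rows downward; lengths in m; the calibration is good to about 2 mm. The wrist camera is an equidistant fisheye: a pixel r from the principal point sees the ray r / f radians off the axis. A picture is of the moment at which its call begins. There is no depth.
- r.hand_in(): hands the job in; it is judged then, once.
Trained networks look in a picture, given as the dict that the camera call returned (one of the last four; its "shot" number tells which), for a name from the list of things; names that differ only in an ending like _2 or _b are one class to them, and where a whole thing is asked for, a point or a joint stands for the part that bears it (a point fixed in the world has none). Each returns a list of dicts, best first, with "conf" (0 to 1); they miss things now and then, are a little off and sometimes report something else, mostly with a low value. They report only what shows in the picture. A call takes as long as a camera call. They do not tell look-alikes from the thing itself.
- r.search_frame(picture, thing): "rect" ([left, top, width, height] in pixels, round what is visible of it).
- r.outline_of(picture, thing): "pixels" (400x640 bool, what is visible of it) and "rect" ([left, top, width, height] in pixels, round what is visible of it).
- r.landmark_of(picture, thing): "point" ([column, row] in pixels: a listed point, or the origin of a listed thing).
The state is a dict: "clock": time; "joints": joint angles; "qvel": joint speeds; "tau": joint torques, N m; "tcp_pos": TCP position; "orientation": TCP orientation; "contact_force": force on the tool from outside, world axes, zero at the start; "moment": the same for the moment, N m; "grip_width": finger opening in m; "gripper_force": force on a finger pad.
Only numpy, scipy, OpenCV 4.12 (cv2) and the standard library are available. Lean on these libraries where they do the work, as an engineer would, in place of code of your own. Each camera call takes 0.05 s, during which the arm holds its last target. There are 200 camera calls.

## Working session

There is one attempt and no reset: what is moved stays moved. The work goes in short steps, Python scripts to look and compute and a tool call to move; the robot and the scene stay as the last step left them, time stands still between calls to the robot, and variables do not carry over. Pictures are saved under pics/ and viewed, at most 10 in all, crops included, and the job is handed in when it is done.

Besides the shell and the picture viewer there is one more tool, called as name([rows], argument=value, ...), one row to a line, values as JSON. apply_moves: Moves the arm, as the interface text tells. Its arguments: {"type":"object","properties":{"rows":{"type":"array","items":{"type":"array","items":{"type":"number"}}},"claw":{"type":"number"},"newtons":{"type":"number"}},"required":["rows"]}

```bash
mkdir -p pics; cat > h.py <<'E'
import numpy as np, cv2
from scipy.spatial.transform import Rotation as R
from bench import r
def cam(p):
    A=np.array(p['attitude'],float)
    if A.shape==(3,): A=R.from_rotvec(A).as_matrix()
    elif A.shape==(4,): A=None
    return np.array(p['intrinsics']),np.array(p['eye']),A
def ray(p,uv):
    K,e,A=cam(p)
    d=np.array([(uv[0]-K[0,2])/K[0,0],-(uv[1]-K[1,2])/K[1,1],-1.]); return e,A@d
def atz(p,uv,z):
    e,d=ray(p,uv); return e+d*(z-e[2])/d[2]
def proj(p,X):
    K,e,A=cam(p); c=A.T@(np.array(X)-e); return np.array([K[0,0]*c[0]/-c[2]+K[0,2],K[1,1]*-c[1]/-c[2]+K[1,2]])
def save(p,n,s=None):
    im=p['pixels'][:,:,::-1]; 
    cv2.imwrite('pics/'+n,im)
E
python3 - <<'E'
from h import *
o=r.get_obs(); print({k:np.round(v,3).tolist() for k,v in o.items()})
H=dict(beam=.062,tiller=.055,green_head=.062,orange_head=.062,fire_top=None,pan_base=0,turntable=0,laser=0,multimeter=0,mouse=0,mug=0,screwdriver=0,jar=0)
for n in('top','scene'):
    p=r.grab_frame(n); save(p,n+'0.png'); print(n,np.round(p['eye'],3),np.round(p['attitude'],3).tolist(),np.round(p['intrinsics'],1).tolist())
    for k,z in H.items():
        z=.045 if z is None else z
        for d in r.landmark_of(p,k)[:2]: print(k,round(d['conf'],2),np.round(d['point'],1),np.round(atz(p,d['point'],z),3))
E
```

```text
{'clock': 0.0, 'joints': [1.198, 0.478, 0.022, 1.556, -0.012, 1.109, -0.083], 'qvel': [-0.001, 0.0, -0.001, 0.002, 0.001, -0.0, -0.003], 'tau': [0.001, -59.644, 1.609, -28.12, 0.013, 0.009, 0.0], 'tcp_pos': [0.177, -0.651, 0.23], 'orientation': [-3.112, -0.415, 0.001], 'contact_force': [-1.002, -0.303, 0.437], 'moment': [0.062, -0.011, 0.04], 'gripper_force': 0.0, 'grip_width': 0.086}
top [0.438 0.019 1.315] [0.103, -0.12, -1.59] [[396.4, 0.0, 313.8], [0.0, 396.4, 195.7], [0.0, 0.0, 1.0]]
beam 0.91 [318.5 214.9] [ 0.555 -0.01   0.062]
tiller 0.81 [334.4 251.5] [ 0.439 -0.058  0.055]
green_head 0.84 [241.4 156.2] [0.751 0.234 0.062]
green_head 0.76 [287.4 141.6] [0.796 0.085 0.062]
orange_head 0.63 [354.  164.9] [ 0.714 -0.129  0.062]
orange_head 0.48 [334.3 251. ] [ 0.44  -0.057  0.062]
fire_top 0.46 [422.  233.6] [ 0.489 -0.34   0.045]
pan_base 0.55 [321.3 216.9] [ 0.554 -0.021  0.   ]
turntable 0.89 [321.7 213.5] [ 0.565 -0.023  0.   ]
laser 0.66 [319.3 215.6] [ 0.558 -0.014  0.   ]
multimeter 0.78 [218.2 239.9] [0.485 0.32  0.   ]
multimeter 0.35 [444.6 189.7] [ 0.636 -0.439  0.  
[... 430 characters left out ...]
.476  0.062]
tiller 0.67 [255.  208.2] [ 0.425 -0.043  0.055]
green_head 0.85 [361.5 203.1] [0.692 0.123 0.062]
green_head 0.77 [393.9 192.1] [0.754 0.234 0.062]
orange_head 0.63 [331.9 245.6] [ 0.711 -0.113  0.062]
fire_top 0.61 [206.1 267.2] [ 0.472 -0.316  0.045]
turntable 0.57 [300.  231.4] [ 0.56  -0.015  0.   ]
laser 0.65 [300.5 230.8] [ 0.56  -0.012  0.   ]
multimeter 0.86 [322.3 182.4] [0.474 0.293 0.   ]
multimeter 0.63 [203.5 267.9] [ 0.426 -0.28   0.   ]
mouse 0.74 [358.1 168. ] [0.539 0.463 0.   ]
mug 0.91 [231.8 335.3] [ 0.631 -0.43   0.   ]
screwdriver 0.57 [168.4 316. ] [ 0.471 -0.451  0.   ]
jar 0.77 [383.  174.8] [0.642 0.453 0.   ]
jar 0.58 [305.1 229.1] [0.567 0.002 0.   ]
```

View pics/top0.png

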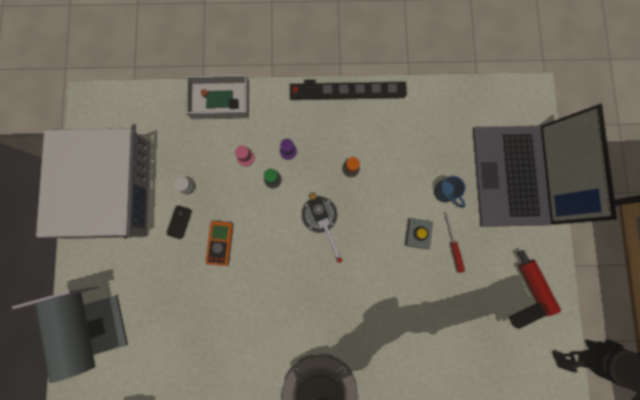

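View pics/scene0.png

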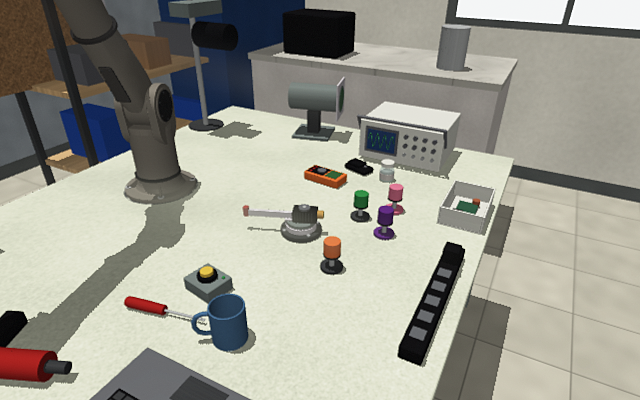

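The green head is at (271,177) in top and (361,200) in scene; pink and purple look-alikes stand beside it. The laser is at (319,213) with its red end at (339,260), and the button at (421,234). Next I triangulate by colour.

```bash
cat >> h.py <<'E'
def blob(p,lo,hi,near,rad=25):
    h=cv2.cvtColor(p['pixels'],cv2.COLOR_RGB2HSV); m=cv2.inRange(h,np.array(lo),np.array(hi))
    yy,xx=np.mgrid[:400,:640]; m[(xx-near[0])**2+(yy-near[1])**2>rad**2]=0
    n,l,s,c=cv2.connectedComponentsWithStats(m); i=1+np.argmax(s[1:,4]); x,y,w,hh,a=s[i]
    return np.array([x+w/2-.5,y+hh/2-.5]),c[i],a
def tri(a,b):
    M=[];v=[]
    for e,d in(a,b):
        d=d/np.linalg.norm(d);P=np.eye(3)-np.outer(d,d);M.append(P);v.append(P@e)
    return np.linalg.lstsq(np.vstack(M),np.hstack(v),rcond=None)[0]
def look(red=None):
    t=r.grab_frame('top');s=r.grab_frame('scene'); return t,s
def obs():
    o=r.get_obs(); return o
E
python3 - <<'E'
from h import *
t,s=look()
def both(nm,lo,hi,nt,ns,rt,rs,z):
    a=blob(t,lo,hi,nt,rt);b=blob(s,lo,hi,ns,rs)
    print(nm,a,b,'tri',np.round(tri(ray(t,a[1]),ray(s,b[1])),4),'top@z',np.round(atz(t,a[1],z),4),'sc@z',np.round(atz(s,b[1],z),4))
both('green',(45,90,40),(75,255,255),(271,177),(361,200),15,20,.064)
both('orange',(3,150,80),(18,255,255),(352,164),(332,248),15,25,.064)
both('red',(0,90,60),(8,255,255),(339,260),(246,211),10,12,.058)
both('yellow',(20,120,80),(32,255,255),(421,234),(207,272),15,20,.045)
for n,p in(('top',t),('scene',s)):
    for k in('pan_base','turntable','laser'):
        for d in r.outline_of(p,k)[:1]:
            m=d['pixels'];ys,xs=np.nonzero(m);print(n,k,round(d['conf'],2),d['rect'],xs.mean(),ys.mean())
c=np.hstack([cv2.resize(t['pixels'][140:290,225:445],None,fx=1.8,fy=2.4,interpolation=2),cv2.resize(s['pixels'][180:300,230:390],None,fx=2.5,fy=3,interpolation=2)]) if 0 else cv2.resize(s['pixels'][180:290,235:385],None,fx=5,fy=5,interpolation=cv2.INTER_CUBIC)
cv2.imwrite('pics/c1.png',c[:,:,::-1])
E
```

```text
green (array([270.5, 175.5]), array([270.56338028, 175.63380282]), np.int32(142)) (array([361. , 198.5]), array([360.87214612, 198.66666667]), np.int32(219)) tri [0.6835 0.1399 0.0662] top@z [0.6844 0.1404 0.064 ] sc@z [0.6816 0.1432 0.064 ]
orange (array([352. , 164.5]), array([352.17931034, 164.02758621]), np.int32(145)) (array([332. , 247.5]), array([331.65123457, 247.04938272]), np.int32(324)) tri [ 0.7158 -0.1231  0.0659] top@z [ 0.717 -0.123  0.064] sc@z [ 0.7141 -0.1213  0.064 ]
red (array([339., 260.]), array([339.05, 259.9 ]), np.int32(20)) (array([245.5, 206.5]), array([245.3125, 206.875 ]), np.int32(16)) tri [ 0.4125 -0.0706  0.0703] top@z [ 0.4125 -0.0713  0.058 ] sc@z [ 0.399  -0.0543  0.058 ]
yellow (array([422., 233.]), array([421.63917526, 233.06185567]), np.int32(97)) (array([205.5, 271.5]), array([205.94573643, 271.49612403]), np.int32(129)) tri [ 0.4906 -0.337   0.0535] top@z [ 0.4909 -0.3394  0.045 ] sc@z [ 0.4826 -0.3293  0.045 ]
top pan_base 0.97 [302.1, 194.8, 39.4, 66.8] 319.57570262919313 216.18404351767904
top turntable 0.92 [306.8, 194.8, 33.7, 65.3] 320.5659340659341 216.62912087912088
top laser 0.8 [307.0, 195.5, 22.0, 22.7] 316.57988165680473 207.5207100591716
scene pan_base 0.89 [243.6, 202.5, 80.2, 43.5] 293.78394689197347 221.75739287869644
scene turntable 0.68 [241.5, 205.2, 84.7, 27.0] 290.4003639672429 215.36305732484075
scene laser 0.97 [290.1, 203.6, 32.8, 21.4] 305.98580121703856 213.91480730223122
```

View pics/c1.png

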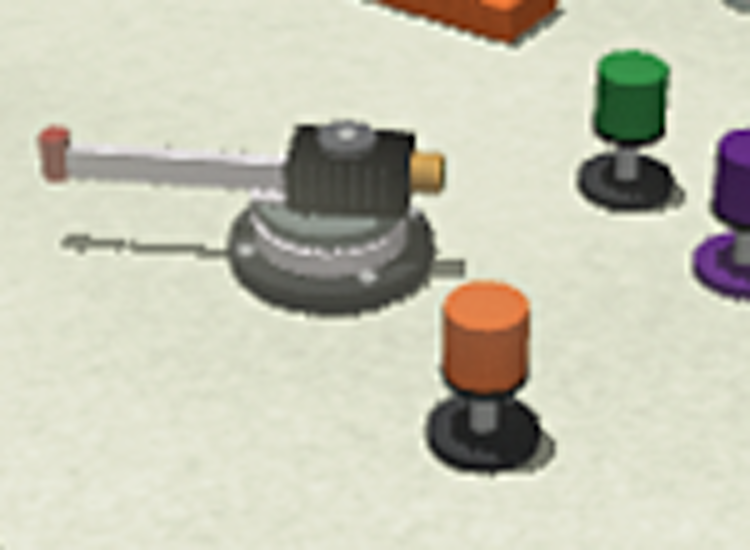

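The crop shows the base disc spanning columns 281–322 with its bottom at row 243 in scene, the red end centre at (246,211), the nose at (321,214) and the green head centre at (361.4,199.5).

```bash
cat >> h.py <<'E'
from scipy.optimize import least_squares
def cylb(p,x,y,rad,z0,z1):
    a=np.linspace(0,2*np.pi,73)[:-1]
    q=np.array([proj(p,(x+rad*np.cos(t),y+rad*np.sin(t),z)) for t in a for z in(z0,z1)]); return q[:,0].min(),q[:,0].max(),q[:,1].min(),q[:,1].max()
E
python3 - <<'E'
from h import *
t,s=look()
def f(p,rad,z0,z1,b,x0):
    idx=[i for i in range(4) if b[i] is not None]
    o=least_squares(lambda v:[cylb(p,*v,rad,z0,z1)[i]-b[i] for i in idx],x0); return np.round(o.x,4),np.round(o.fun,1)
print('axis scene',f(s,.06,0,.032,[280.5,321.7,None,242.6],[.56,-.01]))
print('green scene',f(s,.022,.042,.086,[354,368.2,190.2,208.4],[.68,.14]))
print('red scene',f(s,.009,.043,.073,[242.8,248.9,205.3,216.3],[.41,-.07]))
c=cv2.resize(t['pixels'][160:280,245:365],None,fx=5,fy=5,interpolation=cv2.INTER_CUBIC)
c=np.clip(c*1.5,0,255).astype(np.uint8)
cv2.imwrite('pics/c2.png',c[:,:,::-1])
E
```

```text
axis scene (array([ 0.5618, -0.0104]), array([-0.2,  0.2, -0. ]))
green scene (array([0.6833, 0.1405]), array([-0.7,  0.7, -0.9,  0.8]))
red scene (array([ 0.4135, -0.0716]), array([-0.5,  0.5, -0.6,  0.5]))
```

View pics/c2.png

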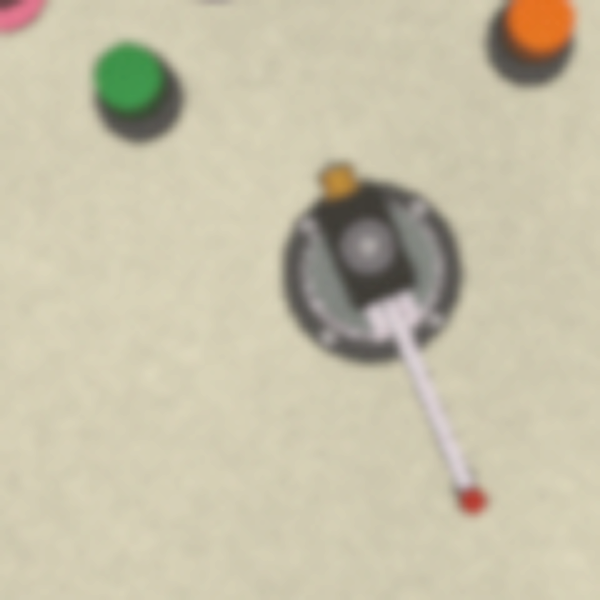

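apply_moves([
  [0.25,-0.14,0,0,0,0],
  [0.5,-0.28,0,0,0,0],
  [0.74,-0.42,0,0,0,0],
  [0.98,-0.56,0,0,0,0],
  [0.98,-0.56,0,0,0,0],
], claw=0, newtons=20)

```text
clock: 2.52
tcp_pos: [0.3797, -0.4489, 0.2316]
orientation: [-3.113, -0.422, -0.002]
contact_force: [-0.2, 0.4, -0.1]
grip_width: -0.0002
gripper_force: 0.0
```

apply_moves([
  [0.09,-0.2,0,0,0,0],
  [0.18,-0.41,0,0,0,0],
  [0.26,-0.61,0,0,0,0],
  [0.34,-0.81,0,0,0,0],
  [0.34,-0.81,0,0,0,0],
])

```text
clock: 3.15
tcp_pos: [0.4064, -0.2305, 0.2317]
orientation: [-3.112, -0.426, -0.001]
contact_force: [-0.1, -1.1, -0.3]
grip_width: 0.0002
gripper_force: 0.0
```

apply_moves([
  [0.09,-0.2,0,0,0,-0.1],
  [0.18,-0.41,0,0,0,-0.2],
  [0.26,-0.61,0,0,0,-0.3],
  [0.34,-0.81,0,0,0,-0.39],
  [0.34,-0.81,0,0,0,-0.39],
])

```text
clock: 3.78
tcp_pos: [0.4355, -0.0138, 0.2318]
orientation: [-2.839, -1.344, -0.003]
contact_force: [0.5, -1.0, -0.1]
grip_width: 0.0001
gripper_force: 0.0
```

apply_moves([
  [0,0,0.2,0,0,0],
  [0,0,0.4,0,0,0],
  [0,0,0.6,0,0,0],
  [0,0,0.73,0,0,0],
  [0,0,0.73,0,0,0],
])

```text
clock: 4.4
tcp_pos: [0.4329, -0.0185, 0.047]
orientation: [-2.844, -1.33, 0.008]
contact_force: [-0.8, 0.0, 0.4]
grip_width: -0.0002
gripper_force: 0.0
```

```bash
python3 - <<'E'
from h import *
t,s=look(); o=r.get_obs(); print(o['tcp_pos'],o['contact_force'])
c=cv2.resize(s['pixels'][150:270,210:390],None,fx=4,fy=4,interpolation=cv2.INTER_CUBIC)
cv2.imwrite('pics/c3.png',c[:,:,::-1])
E
```

```text
[ 0.43524308 -0.01785273  0.04943017] [-0.40767524 -0.00741483  0.45984378]
```

View pics/c3.png

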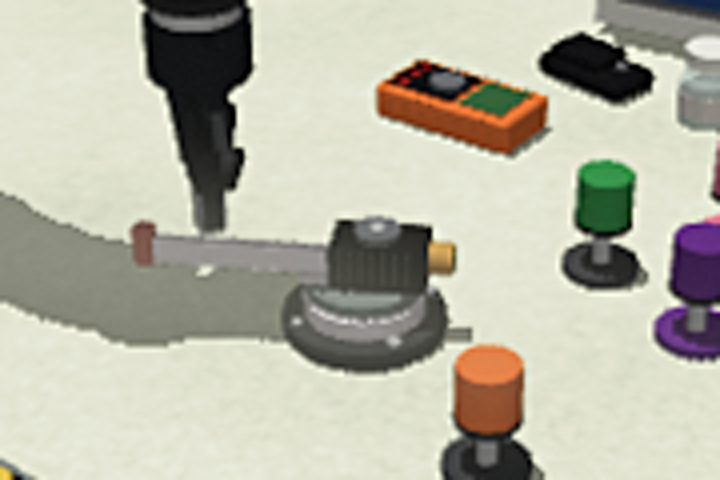

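apply_moves([
  [-0.02,0.04,0,0,0,0],
  [-0.03,0.08,0,0,0,0],
  [-0.05,0.12,0,0,0,0],
  [-0.07,0.16,0,0,0,0],
  [-0.08,0.19,0,0,0,0],
])

```text
clock: 5.12
tcp_pos: [0.4587, -0.0636, 0.0489]
orientation: [2.845, 1.333, 0.0]
contact_force: [-0.7, 0.7, 1.5]
grip_width: 0.0001
gripper_force: 0.3
```

apply_moves([
  [-0.01,0.02,0,0,0,0],
  [-0.02,0.04,0,0,0,0],
  [-0.02,0.05,0,0,0,0],
  [-0.03,0.07,0,0,0,0],
  [-0.03,0.07,0,0,0,0],
])

```text
clock: 5.75
tcp_pos: [0.4672, -0.08, 0.0488]
orientation: [2.844, 1.334, 0.0]
contact_force: [0.4, -0.1, 0.4]
grip_width: 0.0002
gripper_force: 0.0
```

```bash
cat > chk.py <<'E'
from h import *
import sys
t,s=look(); o=r.get_obs(); print(o['clock'],o['tcp_pos'],o['contact_force'])
ax=np.array([.5618,-.0104]);g=np.array([.6835,.1403])
for nm,p in(('t',t),('s',s)):
    # red end expected near circle radius .16: score hue red around candidates
    h=cv2.cvtColor(p['pixels'],cv2.COLOR_RGB2HSV).astype(int)
    m=((h[...,0]<9)|(h[...,0]>174))&(h[...,1]>80)&(h[...,2]>40)
    pts=[]
    for th in np.radians(np.arange(15,70,.5)):
        q=ax-.16*np.array([np.cos(th),np.sin(th)]); b=cylb(p,*q,.009,.043,.073)
        pts.append((m[int(round(b[2])):int(round(b[3]))+1,int(round(b[0])):int(round(b[1]))+1].mean(),np.degrees(th)))
    a=np.array(pts); best=a[:,0].max(); k=a[:,0]>.8*best; th=np.radians(np.average(a[k,1],weights=a[k,0]))
    u=g-ax; print(nm,best,'theta',np.degrees(th),'off y',-np.sin(th)*u[0]+np.cos(th)*u[1])
if len(sys.argv)>1:
    c=cv2.resize(s['pixels'][150:270,210:390],None,fx=4,fy=4,interpolation=cv2.INTER_CUBIC)
    cv2.imwrite('pics/'+sys.argv[1],c[:,:,::-1])
E
python3 chk.py c4.png
```

```text
5.85 [ 0.46703295 -0.07962747  0.04882098] [ 0.49184975  0.49664815 -0.75668978]Traceback (most recent call last):
  File "chk.py", line 13, in <module>
    a=np.array(pts); best=a[:,0].max(); k=a[:,0]>.8*best; th=np.radians(np.average(a[k,1],weights=a[k,0]))
                                                                        ~~~~~~~~~~^^^^^^^^^^^^^^^^^^^^^^^
    raise ZeroDivisionError(
        "Weights sum to zero, can't be normalized")
ZeroDivisionError: Weights sum to zero, can't be normalized
```

```bash
sed -i 's/best=a\[:,0\].max();/best=a[:,0].max()\n    if best<.2: print(nm,"hidden"); continue\n   /' chk.py; sed -i 's/^    k=a/    k=a/' chk.py; python3 chk.py c4.png
```

```text
5.95 [ 0.46696175 -0.07950973  0.04881725] [ 1.14018343  0.22312293 -0.54119383]
t hidden
s 0.5576923076923077 theta 45.00943410220277 off y 0.020474380987046265
```

View pics/c4.png

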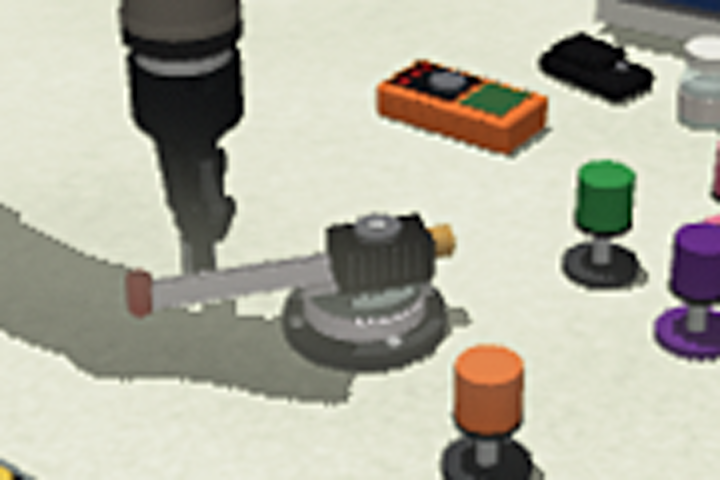

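apply_moves([
  [0,0.015,0,0,0,0],
  [0,0.03,0,0,0,0],
  [0,0.04,0,0,0,0],
  [0,0.05,0,0,0,0],
  [0,0.05,0,0,0,0],
])

```text
clock: 6.58
tcp_pos: [0.4769, -0.0877, 0.0488]
orientation: [2.844, 1.334, 0.001]
contact_force: [0.1, -0.5, 0.0]
grip_width: 0.0001
gripper_force: 0.0
```

```bash
python3 chk.py
```

```text
6.675 [ 0.47685883 -0.08751705  0.04886701] [ 0.29377717  0.5222487  -0.52323869]
t hidden
s 0.5865384615384616 theta 50.511423529319075 off y 0.0019116574897379973
```

apply_moves([
  [0,-0.04,0,0,0,0],
  [0,-0.12,0,0,0,0],
  [0,-0.12,-0.2,0,0,0],
  [0,-0.12,-0.45,0,0,0],
  [0,-0.12,-0.6,0,0,0],
])

```text
clock: 7.3
tcp_pos: [0.4538, -0.0678, 0.2015]
orientation: [2.842, 1.335, 0.004]
contact_force: [0.4, -0.2, 0.9]
grip_width: -0.0001
gripper_force: 0.0
```

apply_moves([
  [-0.16,0.17,0,0,0,0],
  [-0.32,0.34,0,0,0,0],
  [-0.48,0.51,0,0,0,0],
  [-0.64,0.68,0,0,0,0],
  [-0.73,0.8,0,0,0,0],
])

```text
clock: 7.92
tcp_pos: [0.4897, -0.3392, 0.1985]
orientation: [2.846, 1.33, -0.001]
contact_force: [-0.7, -0.9, -0.3]
grip_width: -0.0
gripper_force: 0.0
```

```bash
python3 chk.py; python3 - <<'E'
from h import *
s=r.grab_frame('scene'); b=blob(s,(20,120,80),(32,255,255),(207,272),20); print(b)
for z in (.045,.05,.053): print(atz(s,b[1],z))
t=r.grab_frame('top'); g=blob(t,(45,90,40),(75,255,255),(271,177),15);print(atz(t,g[1],.064)); g=blob(s,(45,90,40),(75,255,255),(361,200),20);print(g)
c=cv2.resize(s['pixels'][160:310,170:390],None,fx=3.5,fy=3.5,interpolation=cv2.INTER_CUBIC)
cv2.imwrite('pics/c5.png',c[:,:,::-1])
c=cv2.resize(t['pixels'][160:280,245:445],None,fx=4,fy=4,interpolation=cv2.INTER_CUBIC)
c=np.clip(c*1.5,0,255).astype(np.uint8)
cv2.imwrite('pics/c6.png',c[:,:,::-1])
E
```

```text
8.025 [ 0.48979105 -0.34086576  0.1982264 ] [-0.01934683  1.01091209  0.01973143]
t 0.46938775510204084 theta 51.55656365182875 off y -0.0016216802057031493
s 0.5288461538461539 theta 50.50368736021277 off y 0.001937810475812235
(array([205.5, 271.5]), array([205.92366412, 271.41221374]), np.int32(131))
[ 0.48239069 -0.32912183  0.045     ]
[ 0.48702655 -0.33363061  0.05      ]
[ 0.48980807 -0.33633588  0.053     ]
[0.6845517  0.14010475 0.064     ]
(array([361. , 198.5]), array([360.84545455, 198.7       ]), np.int32(220))
```

View pics/c5.png

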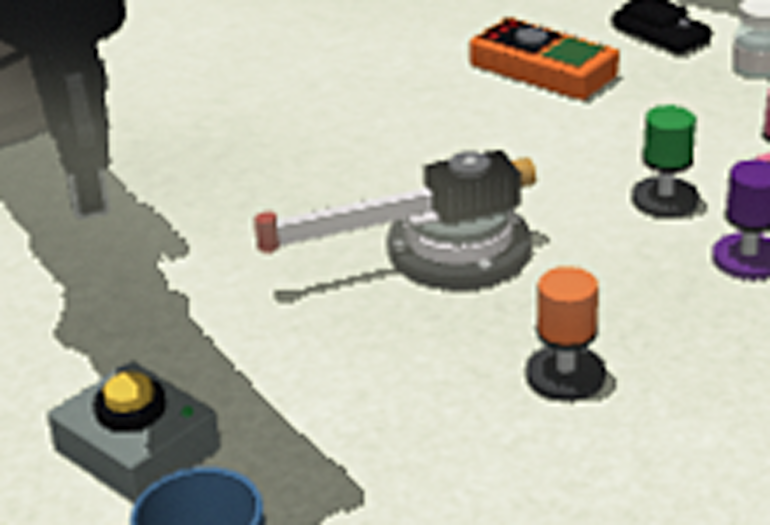

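View pics/c6.png

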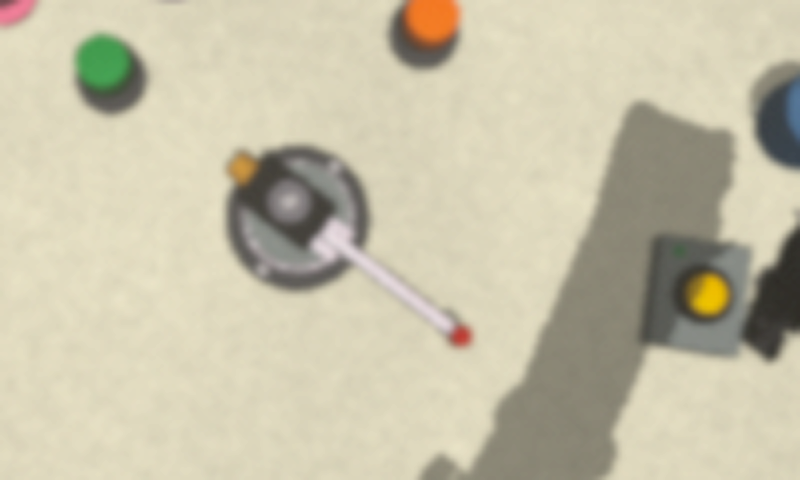

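The laser is on the green head: top and scene agree to within 2 mm, and nothing has shifted. Next is the button press.

apply_moves([
  [0.01,-0.01,0.2,0,0,0],
  [0.01,-0.01,0.4,0,0,0],
  [0.01,-0.01,0.53,0,0,0],
  [0.01,-0.01,0.53,0,0,0],
])

```text
clock: 8.62
tcp_pos: [0.4887, -0.3299, 0.0642]
orientation: [-2.838, -1.336, 0.004]
contact_force: [-0.3, 0.5, -0.4]
grip_width: 0.0002
gripper_force: 0.0
```

apply_moves([
  [0,0,0.01,0,0,0],
  [0,0,0.02,0,0,0],
  [0,0,0.03,0,0,0],
  [0,0,0.04,0,0,0],
  [0,0,0.04,0,0,0],
])

```text
clock: 9.25
tcp_pos: [0.4907, -0.3333, 0.0565]
orientation: [2.844, 1.334, 0.001]
contact_force: [1.0, 0.2, 2.7]
grip_width: 0.0001
gripper_force: 0.9
```

apply_moves([
  [0,0,0.01,0,0,0],
  [0,0,0.02,0,0,0],
  [0,0,0.02,0,0,0],
])

```text
clock: 9.62
tcp_pos: [0.4908, -0.3333, 0.0521]
orientation: [2.843, 1.334, 0.0]
contact_force: [-1.2, 0.4, 8.9]
grip_width: -0.0001
gripper_force: 4.4
```

apply_moves([
  [0,0,0.01,0,0,0],
  [0,0,0.02,0,0,0],
  [0,0,0.02,0,0,0],
])

```text
clock: 10.0
tcp_pos: [0.491, -0.3335, 0.0512]
orientation: [2.843, 1.333, -0.001]
contact_force: [-13.1, 8.0, 46.8]
grip_width: 0.0002
gripper_force: 23.2
```

```bash
python3 - <<'E'
from h import *
s=r.grab_frame('scene')
c=cv2.resize(s['pixels'][235:310,160:260],None,fx=7,fy=7,interpolation=cv2.INTER_CUBIC)
cv2.imwrite('pics/c7.png',c[:,:,::-1])
E
```

```text
(no output)
```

View pics/c7.png

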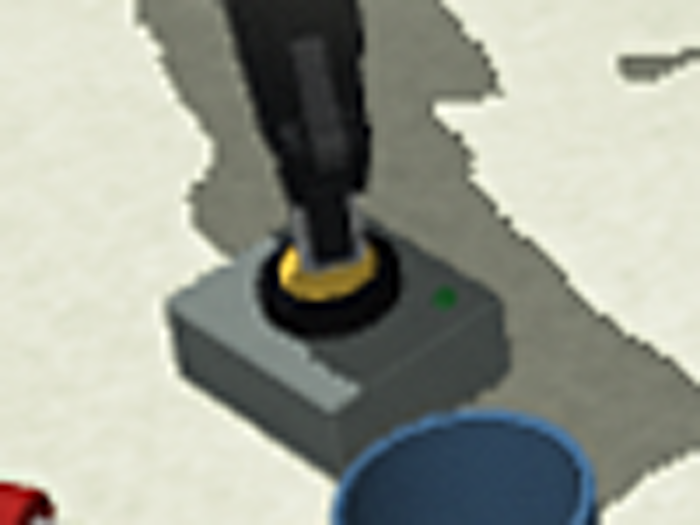

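apply_moves([
  [0,0,-0.03,0,0,0],
  [0,0,-0.1,0,0,0],
  [0,0,-0.3,0,0,0],
  [0,0,-0.5,0,0,0],
  [0,0,-0.6,0,0,0],
])

```text
clock: 10.68
tcp_pos: [0.4912, -0.3334, 0.1995]
orientation: [2.842, 1.333, 0.003]
contact_force: [0.1, -0.9, -0.4]
grip_width: 0.0003
gripper_force: 0.0
```

```bash
python3 chk.py c8.png; python3 - <<'E'
from h import *
s=r.grab_frame('scene'); print(blob(s,(20,120,80),(32,255,255),(207,272),20), blob(s,(45,90,40),(75,255,255),(361,200),20)); print(r.get_obs()['contact_force'])
E
```

```text
10.775 [ 0.49191478 -0.33383526  0.19973368] [ 0.53606693 -0.04100828  0.69102633]
t 0.46938775510204084 theta 51.56745182012849 off y -0.001658489375800723
s 0.5384615384615384 theta 50.5031573950855 off y 0.0019396020809907544
(array([205.5, 271.5]), array([205.93846154, 271.45384615]), np.int32(130)) (array([361. , 198.5]), array([360.84545455, 198.7       ]), np.int32(220))
[-0.45439112  0.18903959  0.44906259]
```

The fingertip sat wholly on the yellow button, which was pressed to its stop. The button is out again, the laser is still on target and the arm is clear.

```bash
python3 -c "
from bench import r
print(r.hand_in())"
```

```text
the job is handed in; nothing more can be done
None
```

I pushed the laser onto the green head (both cameras put the beam within about 2 mm of its centre), then pressed the yellow button to its stop and saw it come back out; the job is handed in, and no verdict came back.

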